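# Tilt the fiddle template out of its bin

## Task

Take the fiddle-shaped wooden template out of the template bin by its upright tab: lift the tab end first so that the template tilts up while its other end stays down in the bin, then draw it out from under the cover strip. Lay it down flat in the middle of the blue mat, tab upward, and let go; leave the rectangular metal template lying where it is.

Things in the scene. Friction and masses are not known exactly. Their poses are not given: they have to be found in the camera images.
- fiddle_template: Pale wooden fiddle-shaped plate (two round lobes, narrow waist), 150 (x) x 84 (y) x 6 mm, about 80 g. Origin: middle of its underside, z up through it. Upright tab fixed on the wide lobe at x = +50 mm; the foot end (small lobe) is at x = -75 mm. At the start it lies flat on the floor of one compartment of the bin, tab end away from the robot, foot end under the cover strip.
- fiddle_tab (a point): Where to pinch the fiddle template's dark wooden tab: x +50, z +42 mm from the template's origin, 10 mm below the tab's top. The tab is 30 mm long (x) and 14 mm thick (y; pinch across this). Raised 30 to 40 degrees about the foot end, the template clears the far wall; drawn 90 mm up along its own slope, its foot end is clear of the cover strip.
- plain_template: Rectangular grey metal plate 150 x 80 x 6 mm with an identical dark tab, lying in the other compartment; to be left there. Origin: middle of its underside.
- bin: Fixed plywood bin, outside 187 (x) x 218 (y) mm, origin under its centre. Two compartments centred at y = +53 and -53 mm (which template is in which varies), each inside 175 (x) x 100 (y) mm, floor 5 mm and rim 75 mm up, walls 6 mm: open the gripper only part way, about 40 mm are free each side of a tab. A dark cover strip, 75 to 80 mm up, roofs the robot-side end from x = -93 to -43 mm.
- mat: Fixed thin blue mat 240 (x) x 170 (y) x 4 mm lying on the bench. Origin: centre of its underside.
There are look-alikes about, which are no part of the job. What is meant by the fiddle_template is not yellow, and is the larger of those in its own colour.

How it is judged:
By the outcome, as a careful person would: the job done as asked, in the order asked, and still so for the second after the job is handed in, with the robot touching nothing.
It also fails if it takes over 38 s, if anything falls off the work surface, if the arm or the gripper's body presses on something with over 40 N, if the wrist force passes 120 N, or if a joint passes its speed limit or range.

## Robot

A 7-joint arm with a two-finger parallel gripper is mounted at the origin on a cart in front of the work surface, level with it; the furniture and walls round the work are solid. World frame = base frame: x ahead of the robot, y to its left, z up, the work surface at z = 0. Lengths are in mm, angles in rad, forces in N, time in s.
With the tool pointing down it reaches from about 350 to 900 mm from the base axis. Payload 7.2 kg.
Tool frame: the origin (TCP) lies between the finger pads; the fingertips stand 8 mm ahead of it and the grasp point (between the pads) lies 11 mm behind it; z points along the fingers, y is the line along which they close (so a half turn about z gives the same grasp; the last joint's range is limited). The gripper opens to 85 mm and grips with 20 to 120 N. Pads are 22 mm wide; open, the fingers measure 114 mm over their backs; the gripper's body (76 mm by 85 mm) begins 54 mm behind the grasp point. The pads swing forward as they close: fully open they stand 13 mm farther back than shut.
Start: joints at [1.123, 0.411, -0.013, 1.596, 0.006, 1.134, -0.082], TCP at [231.698, -580.469, 239.297] pointing down, gripper open.
Joint ranges: [-2.95, 2.95], [-0.29, 1.99], [-1.47, 1.44], [0.14, 2.54], [-1.03, 4.17], [0.13, 1.85], [-2.86, 2.86]. Speed limits (rad/s): [2.39, 2.39, 3.01, 3.01, 3.14, 3.14, 3.14].

## Interface

Orientations are given as [roll, pitch, yaw] about the fixed x, y, z axes, in that order (R = Rz(yaw) Ry(pitch) Rx(roll)).
In Python, from workcell import bot gives the robot as it stands.
- The arm moves only by the tool step_arm, never from a script. Its argument "increments" is one flat list of numbers, 5 for each row, row after row: the shift along the tool's x, y, z as a fraction of full scale, then the turn about the tool's z as a fraction of full scale, then the opening, from -1 (shut) to 1 (fully open), so that 0 is half open. A call has exactly 5 rows; each row is the pose to reach, as a shift and turn from the pose commanded when the call began, along the tool's axes at that moment, turning the shorter way round; what a row does not reach only later rows make up. Full scale, the value 1, is 0.15 m for a shift and 2 pi rad for a turn. A row lasts 1/10 s, in which the tool goes at most 50 mm and 8.59 degrees, less where a joint would pass 70% of its speed; a pose out of reach is approached as far as the arm can. A call with a number of a shift or a turn outside -1 to 1 is refused whole. A call with a gripper value outside its range is refused whole. The fingers move at their own pace and stop on an object; the grip force is fixed at half the most. Time passes only in rows, so rows that repeat a pose let the fingers close, or fill a call up. It gives the time, the measured TCP pose, the force, the opening and the grip force at its end, in the units of the state.
- bot.sense(): the state, without advancing time (a new reading comes with each control period).
- bot.grab_frame(name): name is "scene" or "side" or "wrist"; returns the picture (400x640x3 uint8, blue, green, red); there is no depth.
- bot.calibration(name): a dict with "fx", "fy", "cx", "cy" (pixels), "position" and "rotation" of the camera in the world. Camera axes: x right, y down, z forward; pixel columns grow to the right and rows downward; lengths in mm; the calibration is good to about 2 mm. A picture is of the moment at which its call begins: read the wrist's pose just before it. calibration takes no time and is no camera call; for the wrist camera it gives the pose at the moment of the call.
- bot.finish_job(): hands the job in; it is judged then, once.
The state is a dict: "time": time; "joint_positions": joint angles; "qvel": joint speeds; "effort": joint torques, N m; "tool_pos": TCP position; "tool_rot": TCP orientation; "wrist_force": force on the tool from outside, world axes, zero at the start; "wrist_torque": the same for the moment, N m; "finger_gap": finger opening in mm; "grasp_force": force on a finger pad.
Only numpy, scipy, OpenCV 4.12 (cv2) and the standard library are available. Lean on these libraries where they do the work, as an engineer would, in place of code of your own. Each camera call takes 0.05 s, during which the arm holds its last target. There are 200 camera calls.

## Working session

There is one attempt and no reset: what is moved stays moved. The work goes in short steps, Python scripts to look and compute and a tool call to move; the robot and the scene stay as the last step left them, time stands still between calls to the robot, and variables do not carry over. Pictures are saved under pics/ and viewed, at most 10 in all, crops included, and the job is handed in when it is done.

Besides the shell and the picture viewer there is one more tool, called after ">>>" as name(argument=value, ...), one argument or row to a line, values as JSON. step_arm: Moves the arm, as the interface text tells. Its arguments: {"type":"object","properties":{"increments":{"type":"array"}},"required":["increments"]}

```bash
mkdir -p pics; python3 - <<'E'
from workcell import bot
import cv2
s=bot.sense();print(s['time'],s['tool_pos'],s['tool_rot'],s['finger_gap'])
for n in("scene","side"):
    cv2.imwrite(f"pics/{n}0.png",bot.grab_frame(n));c=bot.calibration(n);print(n,c)
E
```

```text
0.0 [ 231.49492319 -580.00390246  238.42223633] [-3.13990078e+00  1.07422220e-04  3.79856532e-01] 85.56310069013671
scene {'fx': 466.18019614785777, 'fy': 466.18019614785777, 'cx': 318.08568366708846, 'cy': 198.18885310508819, 'position': array([-149.81782537,  435.10919011,  946.1870125 ]), 'rotation': array([-2.34540591, -0.01090981, -2.15440337])}
side {'fx': 484.70301124982103, 'fy': 484.70301124982103, 'cx': 311.2090363430873, 'cy': 204.47143354890298, 'position': array([  555.52394582, -1254.66165729,  1034.09641849]), 'rotation': array([-2.25917457, -0.00528737, -0.01084559])}
```

View pics/scene0.png

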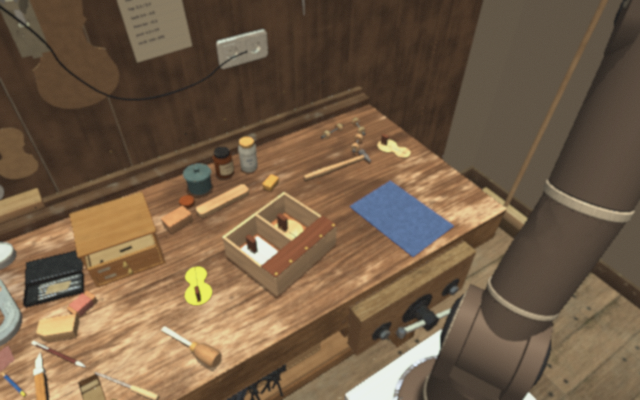

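View pics/side0.png

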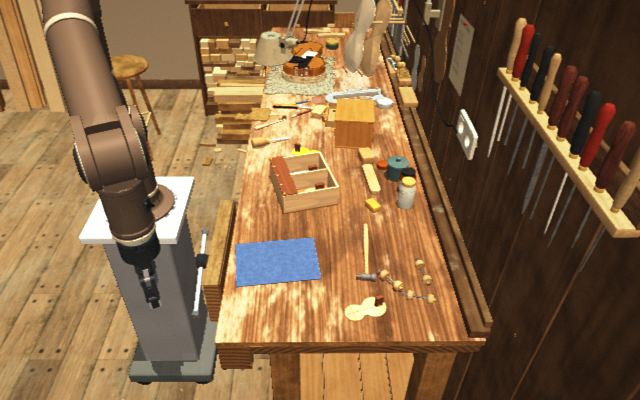

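The scene view shows the bin at about (280,243). The pale template with its tab at (283,222) is in the compartment nearer the blue mat (402,216), and the grey one's tab is at (251,243). In the side view the mat is at (277,261) and the bin at (305,182). The pale plate at (367,310) and the yellow one are decoys. Next I'll crop in for corners.

```bash
python3 - <<'E'
import cv2,numpy as np
a=cv2.imread("pics/scene0.png")[185:300,215:345];b=cv2.imread("pics/side0.png")[140:220,260:350]
cv2.imwrite("pics/c1.png",cv2.resize(a,None,fx=5,fy=5,interpolation=cv2.INTER_CUBIC))
cv2.imwrite("pics/c2.png",cv2.resize(b,None,fx=7,fy=7,interpolation=cv2.INTER_CUBIC))
E
cat > h.py <<'E'
import numpy as np,cv2
from scipy.spatial.transform import Rotation as R
from workcell import bot
def ray(n,u,v,c=None):
    c=c or bot.calibration(n); d=R.from_euler('xyz',c['rotation']).as_matrix()@np.array([(u-c['cx'])/c['fx'],(v-c['cy'])/c['fy'],1])
    return np.array(c['position']),d
def onz(n,u,v,z,c=None):
    p,d=ray(n,u,v,c); return p+d*(z-p[2])/d[2]
def mat(n,im):
    hsv=cv2.cvtColor(im,cv2.COLOR_BGR2HSV); m=cv2.inRange(hsv,(100,80,40),(125,255,255))
    cs,_=cv2.findContours(m,0,2); c=max(cs,key=cv2.contourArea)
    q=np.array([onz(n,*p[0],4)[:2] for p in cv2.convexHull(c)],np.float32)
    return cv2.minAreaRect(q)
E
python3 - <<'E'
from h import *
for n in("scene","side"): print(n,mat(n,cv2.imread(f"pics/{n}0.png")))
E
```

```text
scene ((465.978515625, -258.22479248046875), (234.25672912597656, 163.58297729492188), 6.998537063598633)
side ((469.52978515625, -260.128662109375), (237.10743713378906, 169.28302001953125), 7.007324695587158)
```

View pics/c1.png

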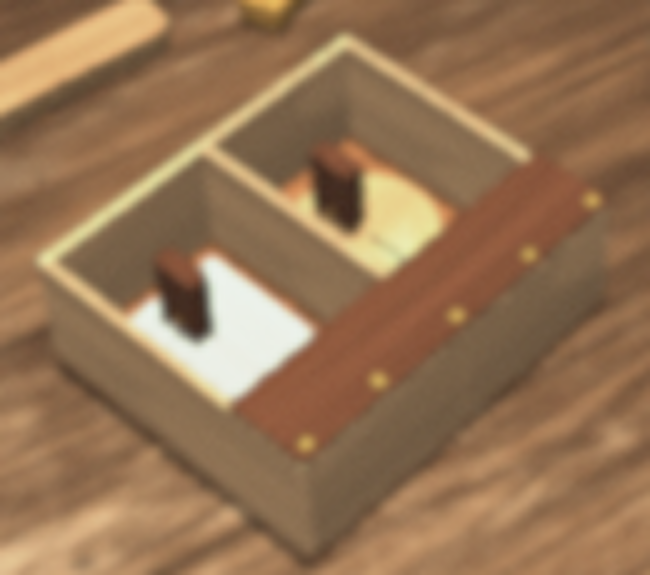

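View pics/c2.png

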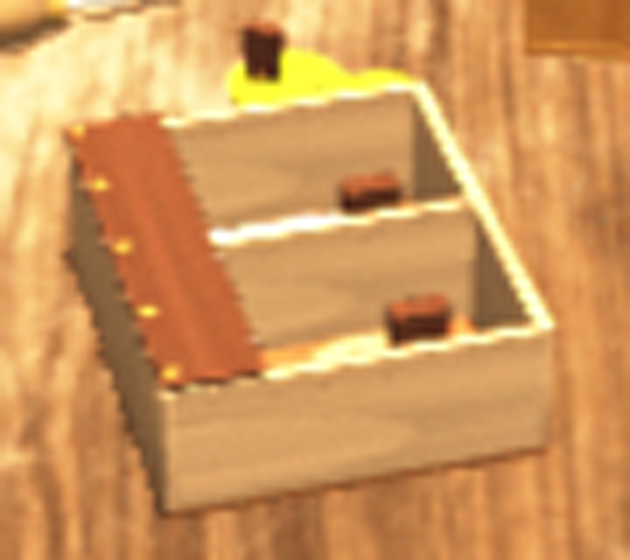

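The crops show the bin rim corners and both tabs clearly. In the scene crop the target tab's top is near (336,160); in the side crop it is near (418,305).

```bash
python3 - <<'E'
from h import *
S=lambda u,v:(215+u/5-.4,185+v/5-.4); D=lambda u,v:(260+u/7-.43,140+v/7-.43)
P={}
for n,f,pts in(("scene",S,dict(FR=(346,37,75),FL=(42,261,75),NL=(305,458,80),NR=(603,195,80),tab=(336,160,57),gtab=(180,263,57))),
 ("side",D,dict(FL=(418,85,75),FR=(550,325,75),NR=(165,388,80),NL=(70,130,80),tab=(419,305,57),gtab=(369,185,57)))):
    for k,(u,v,z) in pts.items():
        p=onz(n,*f(u,v),z)[:2]; P[n,k]=p; print(n,k,p.round(1))
    q=lambda k:P[n,k]
    d=q('FR')-q('NR')+q('FL')-q('NL'); print(' yaw x',np.degrees(np.arctan2(d[1],d[0])),'yaw y',np.degrees(np.arctan2(*(-(q('FL')-q('FR'))[::-1]*[1,-1])[::-1])) , 'len',np.linalg.norm(q('FL')-q('FR')),np.linalg.norm(d)/2,'c',sum(q(k) for k in('FR','FL','NL','NR'))/4)
    e=q('FL')-q('FR');print(' far edge dir-90',np.degrees(np.arctan2(e[1],e[0]))-90)
s=bot.sense();print(R.from_euler('xyz',s['tool_rot']).as_matrix().round(3))
E
```

```text
scene FR [658.1   1.4]
scene FL [601.2 207.7]
scene NL [424.9 159.7]
scene NR [483.9 -46.3]
scene tab [597.   44.2]
scene gtab [578.1 145.6]
 yaw x 15.279744853739942 yaw y -164.59134267998166 len 213.96386917549026 181.6760910161867 c [542.01650775  80.60926612]
 far edge dir-90 15.408657320018364
side FL [605.5 209.2]
side FR [662.3   5.8]
side NR [484.6 -47.2]
side NL [430.1 161.2]
side tab [602.3  45.5]
side gtab [579.7 145.7]
 yaw x 15.964120303476705 yaw y -164.39429024775956 len 211.18203261154062 183.6197227558908 c [545.60340596  82.21528798]
 far edge dir-90 15.605709752240472
[[ 0.929  0.371 -0.001]
 [ 0.371 -0.929  0.001]
 [-0.    -0.001 -1.   ]]
```

>>> step_arm(
  increments=[0.15,-0.12,0,0,0,0.35,-0.27,0,0,0,0.55,-0.43,0,0,0,0.76,-0.59,0,0,0,0.96,-0.74,0,0,0],
)

```text
time: 0.6
tool_pos: [324.8, -422.3, 239.0]
tool_rot: [-3.141, 0.0, 0.38]
wrist_force: [0.6, 0.2, 0.2]
finger_gap: 42.8
grasp_force: 0.0
```

>>> step_arm(
  increments=[0.19,-0.15,0,0,0,0.38,-0.3,0,0,0,0.58,-0.45,0,0,0,0.77,-0.59,0,0,0,0.96,-0.74,0,0,0],
)

```text
time: 1.1
tool_pos: [417.3, -266.2, 239.1]
tool_rot: [-3.141, 0.0, 0.38]
wrist_force: [-0.2, -0.2, -0.5]
finger_gap: 42.6
grasp_force: 0.0
```

>>> step_arm(
  increments=[0.19,-0.15,0,0,0,0.38,-0.3,0,0,0,0.58,-0.45,0,0,0,0.77,-0.59,0,0,0,0.96,-0.74,0,0,0],
)

```text
time: 1.6
tool_pos: [509.8, -109.8, 239.1]
tool_rot: [-3.142, 0.0, 0.38]
wrist_force: [0.6, -0.5, 1.1]
finger_gap: 42.6
grasp_force: 0.0
```

>>> step_arm(
  increments=[0.19,-0.15,0,0.005,0,0.38,-0.3,0,0.01,0,0.58,-0.45,0,0.015,0,0.77,-0.59,0,0.017,0,0.96,-0.74,0,0.017,0],
)

```text
time: 2.1
tool_pos: [602.5, 46.5, 238.9]
tool_rot: [3.141, 0.001, 0.272]
wrist_force: [0.7, -0.3, -0.1]
finger_gap: 42.3
grasp_force: 0.0
```

```bash
python3 - <<'E'
from h import *
s=bot.sense();print(s['time'],s['tool_pos'],s['tool_rot'],s['finger_gap'],s['wrist_force'])
c=bot.calibration('wrist');print(c);im=bot.grab_frame('wrist');cv2.imwrite('pics/w1.png',im)
import pickle;pickle.dump(c,open('w1.pkl','wb'))
E
```

```text
2.1 [602.4788471   46.46508301 238.85216979] [3.14145009e+00 7.51724666e-04 2.72177305e-01] 42.313580515565846 [ 0.67059462 -0.29439378 -0.09916693]
{'fx': 298.1185176259388, 'fy': 298.1185176259388, 'cx': 323.7984579851933, 'cy': 195.34384083158375, 'position': array([676.17480885,  66.46040025, 373.71207967]), 'rotation': array([ 2.84043524e+00,  7.52094720e-04, -1.29759663e+00])}
```

View pics/w1.png

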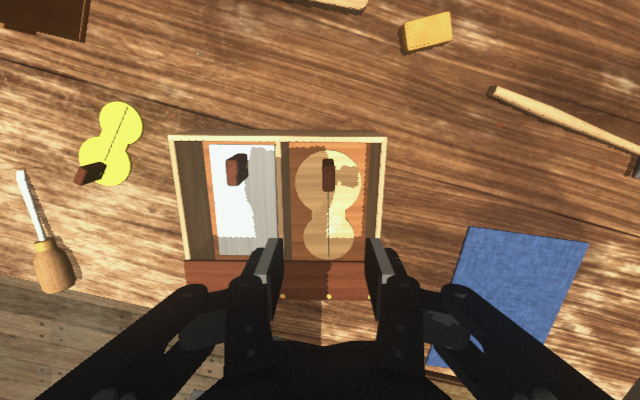

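The wrist view shows the fiddle template at cols 295–360 and rows 150–260. Its tab is near (328,175) and the centreline runs down column 328; the bin rim corners are at (168,136) and (386,137). I'll measure the tab by mask.

```bash
python3 - <<'E'
from h import *
import pickle
c=pickle.load(open('w1.pkl','rb'));im=cv2.imread('pics/w1.png')
o=lambda u,v,z:onz('wrist',u,v,z,c)[:2]
g=im[150:200,310:350].astype(int).sum(2)
m=np.zeros(im.shape[:2],np.uint8);m[150:200,315:345]=(im[150:200,315:345].astype(int).sum(2)<170)*255
cs,_=cv2.findContours(m,0,2);q=max(cs,key=cv2.contourArea);print(cv2.boundingRect(q),cv2.minAreaRect(q),cv2.contourArea(q))
cc=R.from_euler('xyz',c['rotation']).as_matrix()
def proj(p):
    d=cc.T@(np.array(p)-c['position']);return (c['fx']*d[0]/d[2]+c['cx'],c['fy']*d[1]/d[2]+c['cy'])
for yaw in(15.5,):
  a=np.radians(yaw);X=np.array([np.cos(a),np.sin(a)]);Y=np.array([-X[1],X[0]])
  t=np.array([600,45.])
  for z in(11,57):print(z,[np.round(proj([*(t+X*i*15+Y*j*7),z]),1) for i in(-1,1) for j in(-1,1)])
print('rim',o(168,136,75),o(386,137,75))
x,y,w,h=cv2.boundingRect(q)
# fiddle mask
hsv=cv2.cvtColor(im,cv2.COLOR_BGR2HSV)
for v in(150,151,152,258,259,260):pass
print('foot',o(329,260,11),'top',o(328,150,11),'line',o(328.5,193,11),o(329,255,11))
print(hsv[145:160,345,:].tolist())
E
```

```text
(323, 159, 11, 10) ((328.0, 163.5), (9.0, 10.0), 90.0) 64.5
11 [array([329.6, 181.3]), array([318.5, 181.2]), array([329.9, 157.6]), array([318.4, 157.5])]
57 [array([330.4, 191.7]), array([317.8, 191.7]), array([330.7, 165. ]), array([317.7, 165. ])]
rim [604.33377162 206.5020935 ] [661.56143864  -1.28358163]
foot [480.48467873   4.53112203] top [624.61881165  46.98926009] line [572.23630281  31.41422714] [487.81711133   6.62670096]
[[15, 148, 239], [15, 148, 239], [14, 152, 236], [13, 152, 230], [13, 155, 225], [13, 154, 225], [13, 157, 224], [13, 158, 220], [13, 156, 208], [20, 119, 190], [30, 70, 242], [29, 72, 243], [27, 81, 243], [27, 79, 242], [28, 80, 243]]
```

>>> step_arm(
  increments=[-0.017,0.035,0.15,0,0,-0.017,0.035,0.4,0.001,0,-0.017,0.035,0.65,0.001,0,-0.017,0.035,0.8,0.001,0,-0.017,0.035,0.8,0.001,0],
)

```text
time: 2.65
tool_pos: [598.3, 39.2, 115.5]
tool_rot: [-3.14, 0.007, 0.267]
wrist_force: [-0.9, 0.2, -0.4]
finger_gap: 42.9
grasp_force: 0.0
```

```bash
python3 - <<'E'
from h import *
s=bot.sense();print(s['time'],s['tool_pos'],s['tool_rot'],s['finger_gap'],s['wrist_force'])
im=bot.grab_frame('wrist');cv2.imwrite('pics/w2.png',im);
import pickle;pickle.dump(bot.calibration('wrist'),open('w2.pkl','wb'))
E
```

```text
2.65 [598.30836035  39.1534915  115.50928649] [-3.14033352  0.00697547  0.26691013] 42.89146089698137 [-0.85943531  0.1877063  -0.42568068]
```

View pics/w2.png

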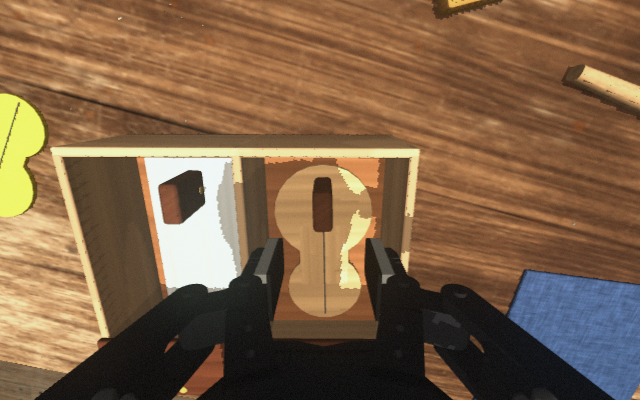

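The tab is at cols 313–333 and rows 177–232, laterally centred between the fingers (mid column about 324). Next I'll check the fore-aft position.

```bash
python3 - <<'E'
from h import *
import pickle
c=pickle.load(open('w2.pkl','rb'));o=lambda u,v,z:onz('wrist',u,v,z,c)[:2].round(1)
print(o(322.5,232,57),o(322.5,177,11),o(325,316,11),o(323,165,11),'rim',o(54,152,75),o(418,153,75))
s=bot.sense();print(s['tool_pos'],s['tool_rot'])
a=.267;X=np.array([np.cos(a),np.sin(a)]);Y=np.array([X[1],-X[0]])
for n,p in(('near',o(322.5,232,57)),('far',o(322.5,177,11)),('foot',o(325,316,11)),('head',o(323,165,11))):
    d=p-s['tool_pos'][:2];print(n,d@X,d@Y)
E
```

```text
[588.   36.7] [616.   44.6] [482.5   5.7] [625.9  46.9] rim [603.6 207.2] [660.7  -2.7]
[599.78424004  39.4650182  117.84117781] [-3.14082096  0.00363186  0.26687027]
near -12.096205587079838 -0.4420966347823643
far 16.995991014761415 -0.6746839943186558
foot -122.03700474630293 1.624465784156758
head 27.15203139911537 -0.28118213743465237
```

>>> step_arm(
  increments=[0.01,0,0.15,0,0,0.01,0,0.35,0,0,0.01,0,0.5,0,0,0.01,0,0.55,0,0,0.01,0,0.55,0,0],
)

```text
time: 3.2
tool_pos: [602.7, 40.1, 37.2]
tool_rot: [-3.142, 0.0, 0.267]
wrist_force: [-0.4, 0.1, 0.6]
finger_gap: 42.7
grasp_force: 0.0
```

>>> step_arm(
  increments=[0,0,0,0,-0.75,0,0,0,0,-0.75,0,0,0,0,-0.75,0,0,0,0,-0.75,0,0,0,0,-0.75],
)

```text
time: 3.7
tool_pos: [603.8, 40.3, 38.7]
tool_rot: [3.141, -0.003, 0.267]
wrist_force: [0.1, -0.2, 6.8]
finger_gap: 13.2
grasp_force: 59.4
```

>>> step_arm(
  increments=[-0.01,0,-0.029,0,-0.75,-0.021,0,-0.057,0,-0.75,-0.034,0,-0.085,0,-0.75,-0.047,0,-0.113,0,-0.75,-0.061,0,-0.14,0,-0.75],
)

```text
time: 4.2
tool_pos: [595.0, 38.1, 58.6]
tool_rot: [-3.142, -0.004, 0.267]
wrist_force: [5.6, 1.0, -4.3]
finger_gap: 13.1
grasp_force: 58.4
```

```bash
python3 - <<'E'
from h import *
s=bot.sense();print(s['time'],s['tool_pos'],s['tool_rot'],s['finger_gap'],s['wrist_force'],s['wrist_torque'])
w=bot.grab_frame('wrist')[130:330,220:430];d=bot.grab_frame('side')[140:220,260:350]
cv2.imwrite('pics/l1.png',np.hstack([cv2.resize(w,(420,400)),cv2.resize(d,(380,400))]))
E
```

```text
4.2 [595.04756531  38.12854267  58.59019783] [-3.14153111 -0.00371628  0.2668629 ] 13.073905785976823 [ 5.6437821   0.98120057 -4.27861712] [ 0.43646428 -1.72646338 -0.06253167]
```

View pics/l1.png

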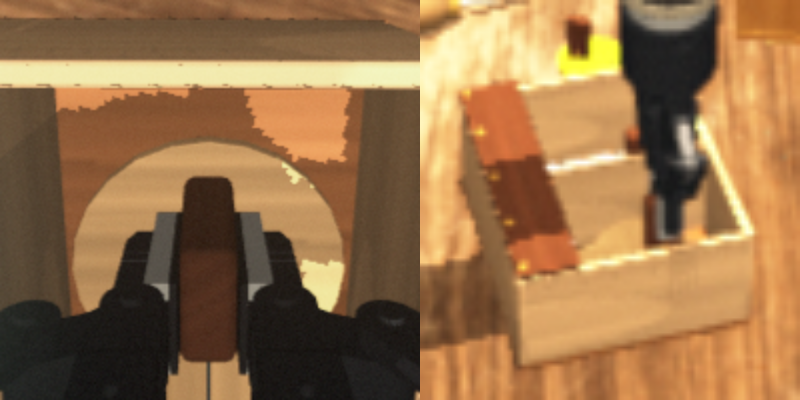

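The wrist crop shows the tab between the pads: head edge at about row 200 in the full image, tab base at 218, top far edge at 255 and top near edge at 310. I'll fit the tilt from these.

```bash
cat >> h.py <<'E'
def proj(c,p):
    d=R.from_euler('xyz',c['rotation']).as_matrix().T@(np.array(p)-c['position']);return np.array([c['fx']*d[0]/d[2]+c['cx'],c['fy']*d[1]/d[2]+c['cy']])
def tiltrows(n,ths,pts=((25,-36),(15,-36),(15,10),(-15,10),(-125,-36)),dx=0,dz=0):
    s=bot.sense();c=bot.calibration(n);T=R.from_euler('xyz',s['tool_rot']).as_matrix();X=T[:,0]
    g=s['tool_pos']-11*T[:,2]+np.array([*X[:2]*dx,dz])
    for t in ths:
        a=np.radians(t);e=X*np.cos(a)+np.array([0,0,np.sin(a)]);u=-X*np.sin(a)+np.array([0,0,np.cos(a)])
        print(t,[proj(c,g+e*i+u*j).round(0).tolist() for i,j in pts])
E
python3 - <<'E'
from h import *
tiltrows('wrist',(0,5,10,15));print();tiltrows('wrist',(0,10),dz=-5)
E
```

```text
0 [[323.0, 198.0], [323.0, 215.0], [323.0, 253.0], [323.0, 313.0], [323.0, 399.0]]
5 [[323.0, 194.0], [323.0, 211.0], [323.0, 257.0], [323.0, 312.0], [323.0, 382.0]]
10 [[323.0, 191.0], [323.0, 207.0], [323.0, 260.0], [323.0, 311.0], [323.0, 365.0]]
15 [[323.0, 188.0], [323.0, 203.0], [323.0, 264.0], [323.0, 310.0], [323.0, 349.0]]

0 [[323.0, 196.0], [323.0, 212.0], [323.0, 248.0], [323.0, 305.0], [323.0, 392.0]]
10 [[323.0, 188.0], [323.0, 204.0], [323.0, 255.0], [323.0, 304.0], [323.0, 360.0]]
```

The tilt is 0°: the tab is held rigidly and the plate came up flat. I'll set it back down and re-grip lightly, so the template can pivot between the pads.

>>> step_arm(
  increments=[0.013,0,0.029,0,-0.75,0.027,0,0.06,0,-0.75,0.04,0,0.09,0,-0.75,0.051,0,0.115,0,-0.75,0.061,0,0.14,0,-0.75],
)

```text
time: 4.8
tool_pos: [601.1, 39.8, 38.3]
tool_rot: [3.141, 0.004, 0.266]
wrist_force: [-25.8, -4.3, 64.2]
finger_gap: 12.8
grasp_force: 68.7
```

>>> step_arm(
  increments=[0,0,0,0,-0.64,0,0,0,0,-0.64,0,0,0,0,-0.66,0,0,0,0,-0.66,0,0,0,0,-0.66],
)

```text
time: 5.3
tool_pos: [602.3, 40.1, 36.5]
tool_rot: [-3.142, 0.0, 0.267]
wrist_force: [-0.0, 0.0, 0.5]
finger_gap: 14.4
grasp_force: 0.0
```

>>> step_arm(
  increments=[0,0,0,0,-0.67,0,0,0,0,-0.67,0,0,0,0,-0.67,0,0,0,0,-0.67,0,0,0,0,-0.67],
)

```text
time: 5.8
tool_pos: [602.4, 40.1, 36.8]
tool_rot: [-3.142, -0.0, 0.267]
wrist_force: [-0.1, 0.5, 0.6]
finger_gap: 14.1
grasp_force: 0.1
```

>>> step_arm(
  increments=[0,0,0,0,-0.674,0,0,0,0,-0.674,0,0,0,0,-0.674,0,0,0,0,-0.674,0,0,0,0,-0.674],
)

```text
time: 6.3
tool_pos: [602.5, 40.1, 36.8]
tool_rot: [3.142, -0.0, 0.267]
wrist_force: [-0.0, 1.6, -0.4]
finger_gap: 13.9
grasp_force: 2.2
```

>>> step_arm(
  increments=[-0.01,0,-0.029,0,-0.674,-0.021,0,-0.057,0,-0.674,-0.034,0,-0.085,0,-0.674,-0.047,0,-0.113,0,-0.674,-0.061,0,-0.14,0,-0.674],
)

```text
time: 6.8
tool_pos: [593.5, 37.6, 58.3]
tool_rot: [3.141, -0.0, 0.267]
wrist_force: [0.3, -0.7, -0.2]
finger_gap: 13.9
grasp_force: 2.1
```

```bash
python3 - <<'E'
from h import *
s=bot.sense();print(s['time'],s['tool_pos'],s['finger_gap'],s['wrist_force'],s['grasp_force'])
tiltrows('wrist',(0,5,10,15))
w=bot.grab_frame('wrist')
cv2.imwrite('pics/l2.png',cv2.resize(w[180:340,260:390],None,fx=3,fy=3))
E
```

```text
6.8 [593.54434795  37.59271132  58.34497616] 13.91995253059356 [ 0.27039414 -0.70973272 -0.24228731] 2.072208970785141
0 [[323.0, 198.0], [323.0, 215.0], [323.0, 254.0], [323.0, 313.0], [323.0, 399.0]]
5 [[323.0, 194.0], [323.0, 211.0], [323.0, 257.0], [323.0, 312.0], [323.0, 381.0]]
10 [[323.0, 191.0], [323.0, 207.0], [322.0, 261.0], [323.0, 311.0], [323.0, 365.0]]
15 [[323.0, 187.0], [323.0, 203.0], [322.0, 264.0], [323.0, 310.0], [323.0, 349.0]]
```

View pics/l2.png

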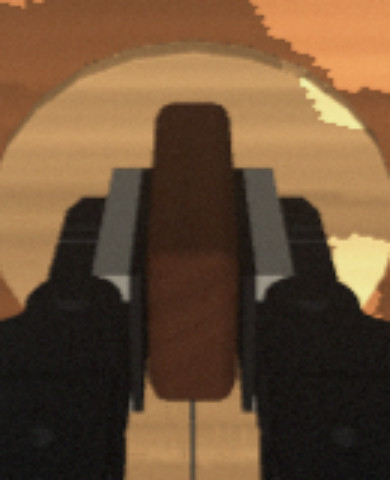

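The front face now spans rows 214→264 and the top 264→313, which gives a tilt of about 10°. It pivots under the light grip with the foot down, so I'll continue the arc to 35°.

>>> step_arm(
  increments=[-0.039,0,-0.066,0,-0.674,-0.085,0,-0.128,0,-0.674,-0.135,0,-0.186,0,-0.674,-0.19,0,-0.238,0,-0.674,-0.25,0,-0.287,0,-0.674],
)

```text
time: 7.35
tool_pos: [557.1, 27.7, 101.9]
tool_rot: [3.141, -0.001, 0.267]
wrist_force: [1.1, 0.7, 0.2]
finger_gap: 13.7
grasp_force: 2.2
```

```bash
python3 - <<'E'
from h import *
s=bot.sense();print(s['time'],s['tool_pos'],s['finger_gap'],s['wrist_force'],s['grasp_force'])
tiltrows('wrist',(25,30,35,40))
w=bot.grab_frame('wrist')[150:340,240:410];d=bot.grab_frame('side')[140:220,260:350]
cv2.imwrite('pics/l3.png',np.hstack([cv2.resize(w,(340,380)),cv2.resize(d,(428,380))]))
E
```

```text
7.35 [557.12522932  27.66070246 101.92270912] 13.685683320398256 [1.06475367 0.68582204 0.22581145] 2.162942737340927
25 [[323.0, 182.0], [323.0, 197.0], [322.0, 272.0], [323.0, 307.0], [323.0, 319.0]]
30 [[323.0, 181.0], [323.0, 195.0], [322.0, 276.0], [323.0, 306.0], [323.0, 305.0]]
35 [[323.0, 180.0], [323.0, 192.0], [322.0, 280.0], [323.0, 304.0], [323.0, 291.0]]
40 [[323.0, 179.0], [323.0, 191.0], [322.0, 284.0], [323.0, 301.0], [323.0, 278.0]]
```

View pics/l3.png

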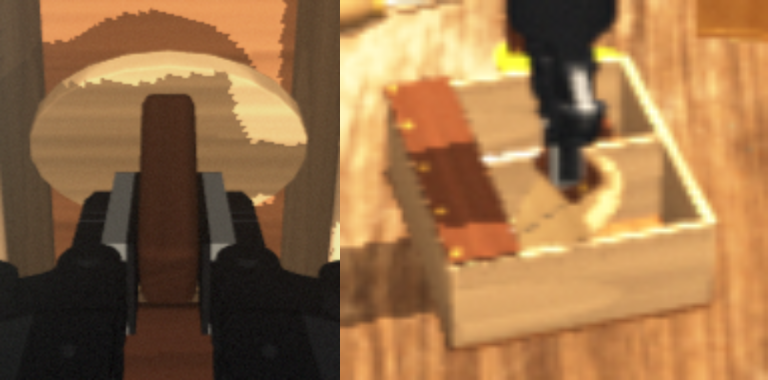

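The side view shows the template tilted about 35° with its foot still under the strip. I'll firm up the grip, draw along the slope, then lift.

>>> step_arm(
  increments=[0,0,0,0,-0.75,0,0,0,0,-0.75,0,0,0,0,-0.75,0,0,0,0,-0.75,0.04,0,-0.028,0,-0.75],
)

```text
time: 7.95
tool_pos: [562.5, 29.2, 104.2]
tool_rot: [-3.141, 0.002, 0.267]
wrist_force: [0.4, -0.3, -0.3]
finger_gap: 13.3
grasp_force: 59.5
```

>>> step_arm(
  increments=[0.08,0,-0.056,0,-0.75,0.18,0,-0.127,0,-0.75,0.28,0,-0.197,0,-0.75,0.38,0,-0.268,0,-0.75,0.46,0,-0.323,0,-0.75],
)

```text
time: 8.45
tool_pos: [630.9, 48.2, 153.6]
tool_rot: [-3.141, -0.0, 0.267]
wrist_force: [0.5, -0.6, -1.5]
finger_gap: 13.1
grasp_force: 59.5
```

>>> step_arm(
  increments=[0,0,-0.05,0,-0.75,0,0,-0.18,0,-0.75,0,0,-0.35,0,-0.75,0,0,-0.5,0,-0.75,0,0,-0.6,0,-0.75],
)

```text
time: 8.95
tool_pos: [629.7, 47.6, 244.9]
tool_rot: [3.141, -0.001, 0.267]
wrist_force: [0.3, -1.2, -1.0]
finger_gap: 12.8
grasp_force: 59.5
```

```bash
python3 - <<'E'
from h import *
s=bot.sense();print(s['time'],s['tool_pos'],s['tool_rot'],s['finger_gap'],s['wrist_force'],s['grasp_force'])
tiltrows('wrist',(30,35,40))
w=bot.grab_frame('wrist');cv2.imwrite('pics/l4.png',w);d=bot.grab_frame('side');cv2.imwrite('pics/s4.png',d)
# column profile near the tab, brightness
print([(v,w[v,318:330].mean(0).astype(int).tolist()) for v in range(150,330,4)])
for n in('scene','side'):print(n,mat(n,d) if n=='side' else mat(n,bot.grab_frame(n)))
E
```

```text
8.95 [629.7208684   47.60249514 244.88427421] [ 3.14148516e+00 -7.40761258e-04  2.66752912e-01] 12.757983793305511 [ 0.33618532 -1.16176213 -1.0445707 ] 59.52743411064148
30 [[323.0, 181.0], [323.0, 195.0], [322.0, 276.0], [323.0, 306.0], [323.0, 305.0]]
35 [[323.0, 180.0], [323.0, 193.0], [322.0, 280.0], [323.0, 304.0], [323.0, 291.0]]
40 [[323.0, 179.0], [323.0, 191.0], [322.0, 284.0], [323.0, 301.0], [323.0, 278.0]]
[(150, [35, 54, 78]), (154, [55, 79, 105]), (158, [59, 87, 115]), (162, [92, 134, 173]), (166, [100, 145, 189]), (170, [51, 85, 134]), (174, [62, 99, 150]), (178, [130, 195, 237]), (182, [148, 219, 242]), (186, [144, 213, 242]), (190, [136, 203, 229]), (194, [78, 120, 160]), (198, [32, 47, 75]), (202, [32, 47, 76]), (206, [32, 47, 76]), (210, [31, 47, 76]), (214, [32, 47, 76]), (218, [33, 48, 76]), (222, [32, 47, 75]), (226, [32, 47, 75]), (230, [32, 46, 73]), (234, [31, 45, 73]), (238, [31, 45, 73]), (242, [31, 45, 73]), (246, [30, 43, 71]), (250, [29, 42, 70]), (254, [29, 42, 70]), (258, [29, 43, 70]), (262, [29, 42, 70]), (266, [29, 41, 69]), (270, [27, 40, 68]), (274, [30, 45, 75]), (278, [30, 44, 75]), (282, [25, 37, 62]), (286, [27, 39, 65]), (290, [26, 38, 65]), (294, [26, 38, 64]), (298, [25, 37, 63]), (302, [40, 61, 107]), (306, [32, 50, 88]), (310, [35, 57, 95]), (314, [43, 74, 118]), (318, [63, 96, 138]), (322, [48, 72, 105]), (326, [56, 84, 121])]
scene ((465.9365234375, -258.2300720214844), (234.3411865234375, 163.5829315185547), 6.998600006103516)
side ((469.52978515625, -260.128662109375), (237.10743713378906, 169.28302001953125), 7.007324695587158)
```

It's out, held at about 35°, with the foot clear. I'll transport it to above the mat and turn to the mat's yaw (7°).

>>> step_arm(
  increments=[-0.1,0.11,0,0,-0.75,-0.26,0.28,0,0,-0.75,-0.43,0.47,0,0,-0.75,-0.61,0.66,0,0,-0.75,-0.78,0.845,0,0,-0.75],
)

```text
time: 9.6
tool_pos: [548.4, -106.9, 241.6]
tool_rot: [-3.141, 0.003, 0.267]
wrist_force: [1.1, 0.6, -1.1]
finger_gap: 13.2
grasp_force: 59.5
```

>>> step_arm(
  increments=[-0.17,0.19,0,0.005,-0.75,-0.35,0.38,0,0.011,-0.75,-0.53,0.58,0,0.017,-0.75,-0.68,0.75,0,0.021,-0.75,-0.778,0.845,0,0.023,-0.75],
)

```text
time: 10.1
tool_pos: [468.7, -261.1, 241.9]
tool_rot: [-3.141, 0.003, 0.118]
wrist_force: [0.4, -0.3, -0.9]
finger_gap: 13.1
grasp_force: 59.5
```

>>> step_arm(
  increments=[0,0,0.1,0,-0.75,0,0,0.3,0,-0.75,0,0,0.5,0,-0.75,0,0,0.6,0,-0.75,0,0,0.6,0,-0.75],
)

```text
time: 10.6
tool_pos: [469.5, -256.9, 150.4]
tool_rot: [-3.138, 0.005, 0.123]
wrist_force: [-0.3, -0.2, -0.1]
finger_gap: 12.8
grasp_force: 59.5
```

```bash
python3 - <<'E'
from h import *
s=bot.sense();print(s['time'],s['tool_pos'],s['tool_rot'],s['finger_gap'],s['wrist_force'],s['grasp_force'])
tiltrows('wrist',(30,35,40))
c=bot.calibration('wrist');w=bot.grab_frame('wrist');cv2.imwrite('pics/l5.png',w)
print([(v,int(w[v,318:330].mean())) for v in range(170,320,3)])
hsv=cv2.cvtColor(w,cv2.COLOR_BGR2HSV); m=cv2.inRange(hsv,(100,80,40),(125,255,255))
cs,_=cv2.findContours(m,0,2)
for q in cs:
    if cv2.contourArea(q)>300: print(cv2.boundingRect(q),[(p[0].tolist(),onz('wrist',*p[0],4,c)[:2].round().tolist()) for p in cv2.approxPolyDP(q,4,True)])
E
```

```text
10.6 [ 469.50667714 -256.93647435  150.36386627] [-3.13787933  0.00471109  0.12349841] 12.839276138848795 [-0.28821586 -0.15980462 -0.10901469] 59.54816937446594
30 [[323.0, 181.0], [323.0, 194.0], [323.0, 276.0], [323.0, 306.0], [324.0, 305.0]]
35 [[323.0, 179.0], [323.0, 192.0], [323.0, 280.0], [323.0, 304.0], [324.0, 291.0]]
40 [[323.0, 179.0], [323.0, 191.0], [323.0, 284.0], [323.0, 301.0], [324.0, 278.0]]
[(170, 76), (173, 81), (176, 191), (179, 195), (182, 208), (185, 205), (188, 208), (191, 211), (194, 194), (197, 47), (200, 55), (203, 55), (206, 55), (209, 53), (212, 53), (215, 53), (218, 53), (221, 52), (224, 52), (227, 52), (230, 51), (233, 51), (236, 51), (239, 49), (242, 50), (245, 49), (248, 48), (251, 49), (254, 48), (257, 47), (260, 47), (263, 49), (266, 47), (269, 48), (272, 48), (275, 51), (278, 53), (281, 45), (284, 44), (287, 46), (290, 45), (293, 46), (296, 44), (299, 44), (302, 160), (305, 142), (308, 41), (311, 39), (314, 80), (317, 55)]
(234, 52, 195, 237) [([428, 53], [596.0, -331.0]), ([234, 53], [576.0, -166.0]), ([254, 287], [344.0, -195.0]), ([268, 283], [351.0, -210.0]), ([281, 255], [387.0, -221.0]), ([254, 228], [414.0, -192.0]), ([259, 199], [446.0, -195.0]), ([283, 180], [469.0, -217.0]), ([316, 173], [479.0, -248.0]), ([366, 181], [478.0, -297.0]), ([390, 201], [460.0, -324.0]), ([394, 227], [433.0, -333.0]), ([366, 254], [399.0, -310.0]), ([380, 284], [365.0, -331.0]), ([397, 288], [363.0, -351.0]), ([407, 279], [375.0, -359.0])]
```

>>> step_arm(
  increments=[0.005,0.02,0.1,0,-0.75,0.005,0.02,0.22,0,-0.75,0.005,0.02,0.3,0,-0.75,0.005,0.02,0.34,0,-0.75,0.005,0.02,0.34,0,-0.75],
)

```text
time: 11.15
tool_pos: [472.2, -261.2, 102.2]
tool_rot: [-3.141, 0.001, 0.123]
wrist_force: [-0.1, -0.9, 0.0]
finger_gap: 12.9
grasp_force: 59.5
```

>>> step_arm(
  increments=[0,0,0,0,-0.75,0,0,0,0,-0.72,0,0,0,0,-0.69,0,0,0,0,-0.674,0,0,0,0,-0.674],
)

```text
time: 11.65
tool_pos: [472.4, -261.5, 102.7]
tool_rot: [3.141, -0.0, 0.122]
wrist_force: [-0.5, -0.0, 0.1]
finger_gap: 14.3
grasp_force: 3.6
```

>>> step_arm(
  increments=[0.055,-0.002,0.062,0,-0.674,0.11,-0.004,0.115,0,-0.674,0.16,-0.006,0.173,0,-0.674,0.185,-0.008,0.21,0,-0.674,0.205,-0.01,0.235,0,-0.674],
)

```text
time: 12.15
tool_pos: [502.7, -255.8, 66.0]
tool_rot: [-3.141, 0.001, 0.123]
wrist_force: [-1.0, 0.0, -0.4]
finger_gap: 13.9
grasp_force: 3.6
```

```bash
python3 - <<'E'
from h import *
s=bot.sense();print(s['time'],s['tool_pos'],s['finger_gap'],s['wrist_force'],s['grasp_force'])
tiltrows('wrist',(5,10,15,20,30))
w=bot.grab_frame('wrist');cv2.imwrite('pics/l6.png',w)
print([(v,int(w[v,318:330].mean())) for v in range(180,330,3)])
E
```

```text
12.15 [ 502.72417686 -255.75021258   66.04602763] 13.8936713666245 [-1.02292839  0.00451902 -0.43392734] 3.648076057434082
5 [[323.0, 194.0], [323.0, 211.0], [323.0, 257.0], [323.0, 312.0], [323.0, 381.0]]
10 [[323.0, 191.0], [323.0, 207.0], [323.0, 261.0], [323.0, 312.0], [323.0, 365.0]]
15 [[323.0, 187.0], [323.0, 203.0], [323.0, 264.0], [323.0, 310.0], [323.0, 349.0]]
20 [[323.0, 185.0], [323.0, 200.0], [323.0, 268.0], [323.0, 309.0], [323.0, 334.0]]
30 [[323.0, 181.0], [323.0, 195.0], [323.0, 276.0], [323.0, 306.0], [323.0, 305.0]]
[(180, 81), (183, 86), (186, 96), (189, 147), (192, 219), (195, 160), (198, 166), (201, 170), (204, 157), (207, 143), (210, 49), (213, 49), (216, 49), (219, 49), (222, 48), (225, 48), (228, 47), (231, 47), (234, 46), (237, 47), (240, 47), (243, 47), (246, 46), (249, 45), (252, 45), (255, 45), (258, 45), (261, 47), (264, 56), (267, 58), (270, 56), (273, 55), (276, 55), (279, 57), (282, 59), (285, 57), (288, 58), (291, 60), (294, 58), (297, 58), (300, 56), (303, 57), (306, 57), (309, 138), (312, 140), (315, 152), (318, 178), (321, 192), (324, 190), (327, 204)]
```

The tilt is about 14°, following as planned. I'll lower the rest.

>>> step_arm(
  increments=[0.02,0,0.035,0,-0.674,0.045,0,0.075,0,-0.674,0.065,0,0.115,0,-0.674,0.082,0,0.15,0,-0.674,0.095,0,0.185,0,-0.674],
)

```text
time: 12.7
tool_pos: [517.0, -254.5, 39.0]
tool_rot: [-3.142, 0.0, 0.122]
wrist_force: [-0.6, 1.0, -0.1]
finger_gap: 14.0
grasp_force: 3.6
```

>>> step_arm(
  increments=[0,0,0.005,0,-0.674,0,0,0.005,0,-0.62,0,0,0.005,0,-0.5,0,0,0.005,0,-0.3,0,0,0.005,0,-0.1],
)

```text
time: 13.2
tool_pos: [516.8, -254.6, 39.0]
tool_rot: [3.141, -0.0, 0.122]
wrist_force: [0.0, 0.6, -0.1]
finger_gap: 38.4
grasp_force: 0.0
```

>>> step_arm(
  increments=[0,0,0,0,0,0,0,-0.1,0,0,0,0,-0.35,0,0,0,0,-0.6,0,0,0,0,-0.8,0,0],
)

```text
time: 13.7
tool_pos: [517.2, -254.6, 162.1]
tool_rot: [3.141, -0.002, 0.122]
wrist_force: [2.5, -0.5, -0.1]
finger_gap: 42.8
grasp_force: 0.0
```

```bash
python3 - <<'E'
from h import *
s=bot.sense();print(s['time'],s['tool_pos'],s['finger_gap'],s['wrist_force'],s['grasp_force'])
c=bot.calibration('wrist');w=bot.grab_frame('wrist');cv2.imwrite('pics/f1.png',cv2.resize(w,(480,300)))
d=bot.grab_frame('side');cv2.imwrite('pics/f2.png',np.vstack([w[:,0:640],cv2.resize(d[140:320,200:400],(640,576))[:200]]))
a=cv2.resize(w,(400,250));b=cv2.resize(d[220:300,220:340],(400,267));e=cv2.resize(d[140:220,260:350],(400,356))
cv2.imwrite('pics/f3.png',np.hstack([np.vstack([a,b]),cv2.resize(e,(400,517))]))
E
```

```text
13.7 [ 517.24641324 -254.59764514  162.0514556 ] 42.80847345517979 [ 2.45753548 -0.51587405 -0.09439198] 0.0
```

View pics/f3.png

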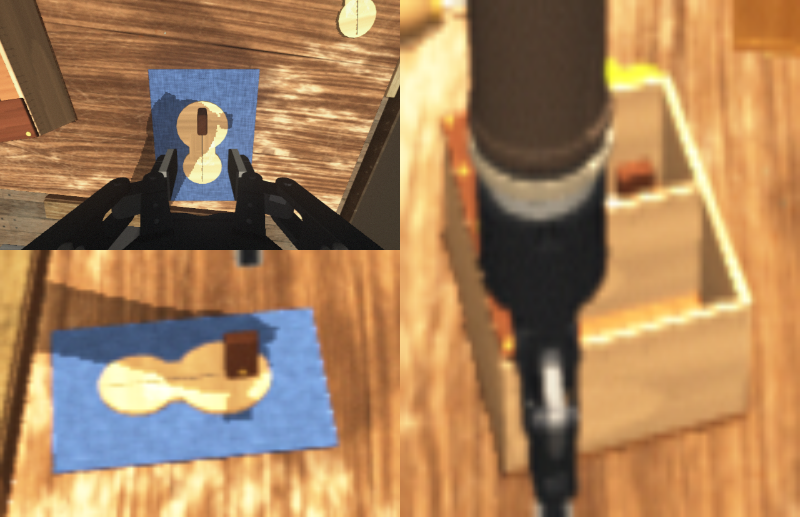

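The template lies flat and tab-up in the middle of the mat, with the gripper clear. The grey template's tab is still in the bin.

```bash
python3 -c "
from workcell import bot
print(bot.finish_job())"
```

```text
the job is handed in; nothing more can be done
None
```

The fiddle template now lies flat, tab up, in the middle of the blue mat, and the job is handed in at about 14 s. My first, firm grip lifted it flat by about 20 mm before I set it back (wrist force peaked at about 70 N) and tilted it tab end first as asked. The metal template was not touched.

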